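# Wipe the brass offcuts off the brazing plate

### The job

Clear the brazing plate: take the scraper block by its orange handle and wipe all five loose brass and copper offcuts over the edge of the plate into the blue tray, without touching the offcuts with the gripper. Then set the scraper, without dropping it, upright on its wooden rest again and let go. Leave the brass frame, the V-block, the banded tin and the stack of cups where they are.

Things in the scene. Friction and masses are not known exactly. Their poses are not given: they have to be found in the camera images.
- plate: Dark steel brazing plate, fixed, 250 (x) x 270 (y) mm, flat top at 40 mm (dots on it are only painted). Origin under its centre at table height; +x away from the robot, +y left, within 20 degrees. Tray at one y end (left or right), rest at the other. Offcuts start within x -85 to 25, y -70 to 70 mm; frame and V-block on the far strip from x = 68 mm.
- tray: Blue open catch tray, fixed, 200 (x) x 130 (y) mm, walls 3 mm thick, 26 mm high. Origin under its centre at table height; axes parallel to the plate's. At the plate's left or right end, centre 190 mm from the plate's along y and -30 mm along x; its near wall is tucked 10 mm under the plate's edge (slab underside at 28 mm), so what is pushed over the edge falls in.
- rest: Rest for the scraper: pale wooden block with cork top, fixed, 170 (x) x 90 (y) x 30 mm high, flat top. Origin under its centre at table height; axes parallel to the plate's. At the plate's other end from the tray, its centre 190 mm from the plate's along y and -30 mm along x.
- scraper: Loose scraper block, 0.2 to 0.4 kg, starts upright on the rest. Foot 130 (its x, the blade width) x 40 (its y) mm, metal edge to 12 mm height, wood to 30 mm; on top an orange upright handle 90 (x) x 24 (y, the width to grip) mm, from 30 to 85 mm height. Origin at the centre of its underside, z up through the handle.
- chip1: Loose offcut: flat brass bar end 24 x 12 x 10 mm high, about 20 g. Origin at its middle (half its height up).
- chip2: Loose offcut: square brass bar end 14 x 14 x 12 mm high, about 20 g. Origin at its middle (half its height up).
- chip3: Loose offcut: copper disc 18 diameter x 10 mm high, about 20 g. Origin at its middle (half its height up).
- chip4: Loose offcut: small L-shaped brass piece within 20 x 20 x 10 mm high, about 20 g. Origin at its middle (half its height up).
- chip5: Loose offcut: copper plate piece 18 x 16 x 8 mm high, about 20 g. Origin at its middle (half its height up).
- frame: Bystander: finished brass frame, 44 (x) x 90 (y) x 10 mm high, lying on the far (+x) strip of the plate. Origin at the centre of its underside.
- vblock: Bystander: steel V-block 40 x 40 x 32 mm on the far (+x) strip of the plate. Origin at the centre of its underside.
- fluxtin: Bystander: open tin with red and yellow bands, 86 diameter x 100 mm high, on the table. Origin at the centre of its underside.
- cups: Bystander: stack of white cups, 74 diameter x 115 mm high, on the table. Origin at the centre of its underside.

How it is judged:
By the outcome, as a careful person would: the job done as asked, in the order asked, and still so for the second after the job is handed in, with the robot touching nothing.
It also fails if it takes over 48 s, if anything falls off the work surface, if the arm or the gripper's body presses on something with over 40 N, if the wrist force passes 120 N, or if a joint passes its speed limit or range.

### The arm

A 7-joint arm with a two-finger parallel gripper is mounted at the origin on the work surface. World frame = base frame: x ahead of the robot, y to its left, z up, the work surface at z = 0. Lengths are in m, angles in rad, forces in N, time in s.
With the tool pointing down it reaches from about 0.425 to 0.925 m from the base axis. Payload 6.8 kg.
Tool frame: the origin (TCP) lies on the front face of the gripper's body, between the roots of the fingers; the fingertips stand 73 mm ahead of it and the grasp point (between the pads) lies 54 mm ahead of it (env.nose_length is the distance from the TCP to the fingertips, in m); z points along the fingers, y is the line along which they close (so a half turn about z gives the same grasp; the last joint's range is limited). The gripper opens to 85 mm and grips with 20 to 120 N. Pads are 22 mm wide; open, the fingers measure 114 mm over their backs; the gripper's body (76 mm by 85 mm) begins 54 mm behind the grasp point. The pads swing forward as they close: fully open they stand 13 mm farther back than shut.
Start: joints at [1.177, 0.477, 0.022, 1.555, -0.011, 1.109, -0.083], TCP at [0.19, -0.648, 0.304] pointing down, gripper open.
Joint ranges: [-2.96, 2.96], [-0.34, 2.1], [-1.41, 1.46], [0.24, 2.44], [-1.37, 4.51], [0.17, 1.92], [-2.96, 2.96]. Speed limits (rad/s): [2.39, 2.39, 3.14, 3.14, 3.14, 3.14, 3.14].

### API

Orientations are given as a unit quaternion [w, x, y, z].
In Python, from cell import env, kin, camera, calibration, job gives the robot as it stands. The module is installed in compiled form; this text tells all that it offers. Calls block until the motion is done:
- env.reach(position, orientation): joint-space move of the TCP to a pose.
- env.movel(position, velocity=0.15, rot=None, stop_force=None): straight line of the TCP; rot=None keeps the orientation; velocity is the mean speed in m/s. With stop_force (N) it stops when the force on the tool has changed by that much, and returns True; else False.
- env.goto_joints(angles): joint-space move.
- env.grip(opening, f_grip=None): finger opening in m; f_grip is the grip in N (None keeps the last); returns when the fingers have stopped.
- env.dwell(seconds).
- kin.inverse_kinematics(position, orientation): joint angles nearest the present ones, or None.
- env.get_state(): the state.
- camera(name): name is "scene" or "top" or "wrist"; returns (picture, depth): 420x560x3 uint8, blue, green, red; 420x560 float32, m along the optical axis (not along the pixel's ray), 0 where there is no reading.
- calibration(name): a dict with "fx", "fy", "cx", "cy" (pixels), "rvec" (rotation vector, rad) and "tvec" (3), from world to camera coordinates, as OpenCV has them. Camera axes: x right, y down, z forward; pixel columns grow to the right and rows downward; lengths in m; the calibration is good to about 2 mm. A picture is of the moment at which its call begins: read the wrist's pose just before it. calibration takes no time and is no camera call; for the wrist camera it gives the pose at the moment of the call.
A pose or a line that the arm cannot do raises env.PlanningError and nothing moves.
- job.job_done(): hands the job in; it is judged then, once.
The state is a dict: "time": time; "qpos": joint angles; "joint_velocities": joint speeds; "joint_torque": joint torques, N m; "tcp_pos": TCP position; "orientation": TCP orientation; "force": force on the tool from outside, world axes, zero at the start; "torque": the same for the moment, N m; "opening": finger opening in m; "gripper_force": force on a finger pad.
Only numpy, scipy, OpenCV 4.12 (cv2) and the standard library are available. Lean on these libraries where they do the work, as an engineer would, in place of code of your own. Each camera call takes 0.05 s, during which the arm holds its last target. There are 200 camera calls.

## Working session

There is one attempt and no reset: what is moved stays moved. The work goes in short steps, each a Python script; the robot and the scene stay as the last script left them, time stands still between calls to the robot, and variables do not carry over. Pictures are saved under pics/ and viewed, at most 10 in all, crops included, and the job is handed in when it is done.

```bash
mkdir -p pics; ls
python3 - <<'E'
from cell import env,camera,calibration
import cv2,numpy as np
for n in("top","scene"):
    p,d=camera(n);cv2.imwrite(f"pics/{n}0.png",p);np.savez(f"{n}0.npz",p=p,d=d,**calibration(n))
    print(calibration(n))
s=env.get_state();print(s["time"],s["orientation"])
E
```

```text
pics
{'fx': 529.7839372160098, 'fy': 529.7839372160098, 'cx': 282.7535694420097, 'cy': 204.93000073681122, 'rvec': array([ 2.12325414, -2.15464393,  0.16121344]), 'tvec': array([0.02121838, 0.54746272, 1.34984414])}
{'fx': 386.96550171793433, 'fy': 386.96550171793433, 'cx': 282.5053423215345, 'cy': 209.56327617685798, 'rvec': array([ 0.8232714 ,  2.79886354, -0.73088121]), 'tvec': array([ 0.46939802, -0.26056464,  1.37084579])}
0.1 [-8.08693662e-04  9.89808686e-01  1.42401117e-01 -1.79232015e-04]
```

View pics/top0.png

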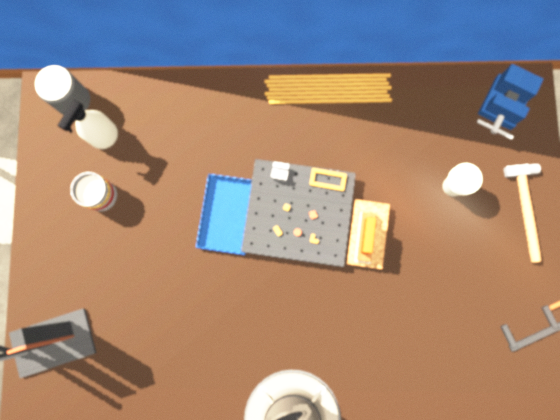

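View pics/scene0.png

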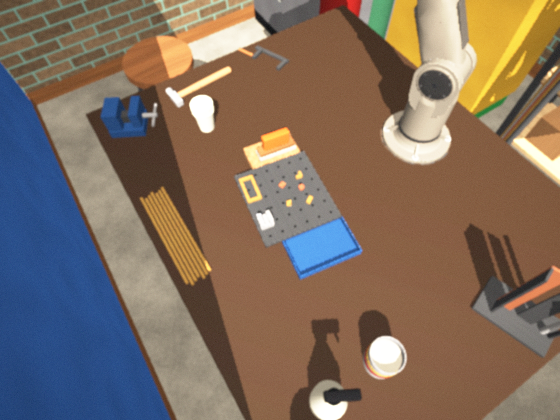

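The top view shows the plate centred near (300,213), the tray on its left (+y, about (226,214)), and the rest with the scraper on its right (about (370,235)). The five chips are near (287,207), (313,215), (278,231), (298,232) and (314,239). The frame (328,179) and V-block (281,171) are on the far strip. The cups are at (462,180) and the tin at (94,192), both well away.

```bash
cat > vis.py <<'E'
import cv2,numpy as np
def cast(uv,z,c):
    R=cv2.Rodrigues(c["rvec"])[0];t=np.asarray(c["tvec"]);o=-R.T@t
    uv=np.atleast_2d(uv).astype(float)
    r=np.c_[(uv[:,0]-c["cx"])/c["fx"],(uv[:,1]-c["cy"])/c["fy"],np.ones(len(uv))]@R
    return o+r*((z-o[2])/r[:,2])[:,None]
def cloud(d,c):
    R=cv2.Rodrigues(c["rvec"])[0];v,u=np.indices(d.shape)
    P=np.stack([(u-c["cx"])/c["fx"]*d,(v-c["cy"])/c["fy"]*d,d],-1)
    return (P-np.asarray(c["tvec"]))@R
def blobs(m,a=15):
    n,l,s,ce=cv2.connectedComponentsWithStats(m.astype(np.uint8))
    return [(ce[i],s[i,4],l==i) for i in range(1,n) if s[i,4]>=a]
def rect(m,z,c):
    k=max(cv2.findContours(m.astype(np.uint8),0,1)[0],key=cv2.contourArea)
    w=cast(k[:,0],z,c)[:,:2];return cv2.minAreaRect((w*1000).astype(np.float32))
E
python3 - <<'E'
from vis import *
f=np.load("top0.npz");c={k:f[k] for k in("fx","fy","cx","cy","rvec","tvec")}
p,d=f["p"],f["d"];P=cloud(d,c);h=cv2.cvtColor(p,40);H,S,V=[h[...,i].astype(int) for i in range(3)]
roi=np.zeros(d.shape,bool);roi[140:285,185:405]=1
pl=roi&(S<70)&(V<150)
pl=cv2.morphologyEx(pl.astype(np.uint8),3,np.ones((9,9)))
b=max(blobs(pl),key=lambda b:b[1]);print("plate",rect(b[2],.04,c),np.median(P[...,2][b[2]]))
t=roi&(H>95)&(H<130)&(S>120);b=max(blobs(t),key=lambda b:b[1]);print("tray",rect(b[2],.026,c))
ora=(H<25)&(S>120)&(V>150)&roi
for ce,a,m in blobs(ora,10):
    print("ora",ce.round(1),a,cast(ce,.045,c)[0].round(4),"z",np.median(P[...,2][m]).round(3),"H",np.median(H[m]))
hd=roi&(P[...,2]>.07);hd[:,:350]=0
for ce,a,m in blobs(hd): print("handle",ce,a,rect(m,.085,c),np.median(P[...,2][m]))
ft=roi&(P[...,2]>.05);ft[:,:350]=0
for ce,a,m in blobs(ft): print("foot",ce,a,rect(m,.06,c),np.median(P[...,2][m]))
rs=roi&(P[...,2]>.018);rs[:,:353]=0
for ce,a,m in blobs(rs): print("rest",ce,a,rect(m,.03,c))
cv2.imwrite("pics/crop0.png",cv2.resize(p[150:280,190:400],None,fx=3.8,fy=3.8,interpolation=2))
E
```

```text
plate ((620.785888671875, 3.7801361083984375), (56.05220413208008, 50.118927001953125), 82.2991943359375) 0.04026807349484198
tray ((528.541748046875, 165.15142822265625), (124.45623016357422, 198.21707153320312), 80.84992218017578)
ora [245.4 144.3] 17 [0.7128 0.1106 0.045 ] z 0.0 H 13.0
ora [295.8 142.3] 16 [ 0.7161 -0.024   0.045 ] z 0.001 H 13.0
ora [330.7 226.9] 8532 [ 0.4876 -0.111   0.045 ] z 0.001 H 13.0
ora [306.2 147.8] 41 [ 0.7007 -0.0516  0.045 ] z 0.001 H 13.0
ora [317.6 146.5] 22 [ 0.7038 -0.0821  0.045 ] z 0.0 H 13.0
ora [289.4 153.4] 157 [ 0.6859 -0.0065  0.045 ] z 0.001 H 13.0
ora [235.7 155.6] 17 [0.682  0.1366 0.045 ] z 0.001 H 13.0
ora [309.3 159.3] 12 [ 0.6689 -0.0592  0.045 ] z 0.001 H 13.0
ora [190.4 190.1] 18 [0.5907 0.256  0.045 ] z -0.001 H 13.0
ora [193.4 221.2] 17 [0.5079 0.2474 0.045 ] z 0.001 H 13.0
ora [188.6 228.6] 20 [0.4887 0.2596 0.045 ] z 0.0 H 13.0
ora [191.4 237.9] 14 [0.4643 0.2521 0.045 ] z -0.002 H 13.0
ora [188.5 243.9] 34 [0.4486 0.2593 0.045 ] z 0.001 H 13.0
handle [367.90205011 234.67881549] 439 ((462.3212890625, -200.5080108642578), (29.903364181518555, 95.1434326171875), 81.37610626220703) 0.11469858299920248
foot [365.91961853 236.27520436] 734 ((460.5052490234375, -199.48141479492188), (39.038665771484375, 126.14749145507812), 81.33594512939453) 0.10479342863724585
rest [353.33333333 178.16666667] 24 ((615.5626220703125, -176.63320922851562), (2.6734859943389893, 40.89756774902344), 88.0137710571289)
rest [368.97576046 232.48051331] 2104 ((470.5371398925781, -209.34938049316406), (90.97517395019531, 172.70050048828125), 81.14320373535156)
```

View pics/crop0.png

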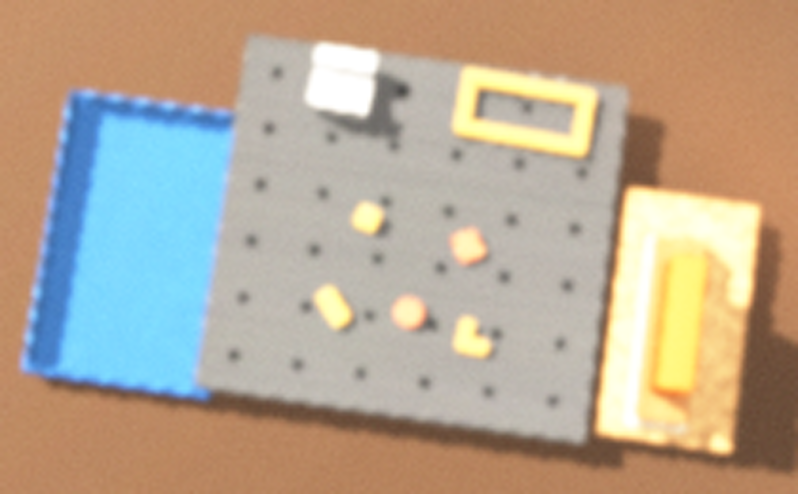

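The crop shows the tray on the left and the rest on the right. The chips spread across the plate's middle at crop pixels (367,217), (468,245), (332,306), (409,312) and (472,337), with a gap to the frame and V-block. Next I'll compute everything at the correct heights in the plate frame.

```bash
cat > meas.py <<'E'
from vis import *
def measure(p,d,c,held=False):
    P=cloud(d,c);Z=P[...,2];h=cv2.cvtColor(p,40);H,S,V=[h[...,i].astype(int) for i in range(3)]
    roi=np.zeros(d.shape,bool);roi[140:285,185:405]=1
    m=roi&(Z>.034)&(Z<.047);m[:,352:]=m[:,352:]&(S[:,352:]<70)
    m=cv2.morphologyEx(m.astype(np.uint8),2,np.ones((5,5)))
    b=max(blobs(m),key=lambda b:b[1]);r=rect(b[2],.04,c)
    print("plate",r)
    return P,Z,H,S,V,roi,r
def chips(P,H,S,V,roi,pose,c,out=True):
    o,a=pose;R=np.array([[np.cos(a),-np.sin(a)],[np.sin(a),np.cos(a)]])
    L=(P[...,:2]-o)@R
    m=roi&(S>90)&(H<35)&(V>120)&(abs(L[...,0]+30)<85)&(abs(L[...,1])<132)
    res=[]
    for ce,ar,k in blobs(m,8):
        w=cast(ce,.046,c)[0,:2];l=(w-o)@R
        print("chip px",ce.round(1),ar,"world",w.round(4),"plate",(l*1000).round(1),"x range",(L[k][:,0].min()*1e3).round(),(L[k][:,0].max()*1e3).round(),"z",np.median(P[...,2][k]).round(3))
E
python3 - <<'E'
from meas import *
f=np.load("top0.npz");c={k:f[k] for k in("fx","fy","cx","cy","rvec","tvec")}
P,Z,H,S,V,roi,r=measure(f["p"],f["d"],c)
o=np.array(r[0])/1e3
a=np.radians(81.2-90)
print(np.degrees(a));chips(P,H,S,V,roi,(o,a),c)
for nm,lo,z in(("handle",.095,.115),("foot",.05,.06)):
    m=roi&(Z>lo);m[:,:350]=0
    b=max(blobs(m),key=lambda b:b[1]);print(nm,rect(b[2],z,c))
R=np.array([[np.cos(a),-np.sin(a)],[np.sin(a),np.cos(a)]])
print("rest expected",o+R@[-.03,-.19],"tray exp",o+R@[-.03,.19])
E
```

```text
plate ((531.1463623046875, -26.777542114257812), (269.81744384765625, 250.14743041992188), 80.88630676269531)
-8.799999999999999
chip px [299.7 207.7] 16253 world [ 0.5391 -0.031 ] plate [ 8.5 -3. ] x range -229.0 242.0 z 0.001
chip px [324.8 175.1] 90 world [ 0.6252 -0.099 ] plate [104. -57.] x range 81.0 112.0 z 0.043
chip px [331.7 186.1] 102 world [ 0.5954 -0.1165] plate [ 77.2 -78.8] x range -201.0 111.0 z 0.042
chip px [288.2 208.9] 11 world [ 0.5364 -0.0009] plate [ 1.2 26.4] x range -2.0 8.0 z 0.041
chip px [315.4 216.3] 14 world [ 0.5159 -0.0715] plate [ -8.3 -46.6] x range -14.0 2.0 z 0.041
chip px [280.4 231.6] 17 world [0.4769 0.0204] plate [-60.8  38.3] x range -70.0 -49.0 z 0.041
chip px [299.9 233.8] 10 world [ 0.4706 -0.0303] plate [-59.3 -12.8] x range -65.0 -51.0 z 0.039
chip px [315.1 242.2] 13 world [ 0.4481 -0.0692] plate [-75.6 -54.6] x range -201.0 -70.0 z 0.042
handle ((460.01727294921875, -197.3655548095703), (26.3062801361084, 91.3421401977539), 81.37610626220703)
foot ((460.5052490234375, -199.48141479492188), (39.038665771484375, 126.14749145507812), 81.33594512939453)
rest expected [ 0.4724322  -0.20995136] tray exp [0.53056682 0.16557543]
```

Plate size comes out at 250 x 270, and the tray and rest predictions match the measurements within 2 mm. The chips span about x -82 to +17 in the plate frame, so one pass with the blade centred at x = -33 covers them. Now grasp.

```bash
cat > rob.py <<'E'
import numpy as np
from scipy.spatial.transform import Rotation as Ro
from cell import env,kin,camera,calibration,job
A=np.radians(-8.8);O=np.array([.5311,-.0268])
c,s=np.cos(A),np.sin(A);R=np.array([[c,-s],[s,c]])
M=np.array([[c,s,0],[s,-c,0],[0,0,-1]])   # tool x=plate x, y=-plate y, z down
q=Ro.from_matrix(M).as_quat();Q=[q[3],q[0],q[1],q[2]]
W=lambda x,y,z:[*(O+R@[x,y]),z]   # plate frame -> world
ZG=.141                            # TCP height with scraper on rest
def st():
    k=env.get_state();return k["time"],np.round(k["tcp_pos"],4),k["force"].round(1) if hasattr(k["force"],"round") else k["force"],round(k["opening"],4)
E
python3 - <<'E'
from rob import *
import cv2
env.reach([.460,-.1974,.24],Q);print(st())
env.movel([.460,-.1974,ZG],.12);print(st())
env.grip(.0,80);print(st(),env.get_state()["gripper_force"])
env.movel([.460,-.1974,ZG+.035],.08);print(st())
p,d=camera("scene");q,d2=camera("wrist")
cv2.imwrite("pics/grasp.png",np.hstack([cv2.resize(p[90:260,200:400],(400,340)),cv2.resize(q,(400,340))]))
E
```

```text
(2.0083, array([ 0.46  , -0.1984,  0.2401]), array([-0.6, -0.6,  0.6]), 0.0854)
(2.9833, array([ 0.4604, -0.1976,  0.1415]), array([-0.4,  0.2, -0.2]), 0.0856)
(3.575, array([ 0.4601, -0.1975,  0.1413]), array([-1.5,  0.1,  4.4]), 0.0231) 78.13303112983704
(4.1667, array([ 0.4598, -0.1974,  0.1759]), array([-0.6, -0.1, -2.6]), 0.023)
```

View pics/grasp.png

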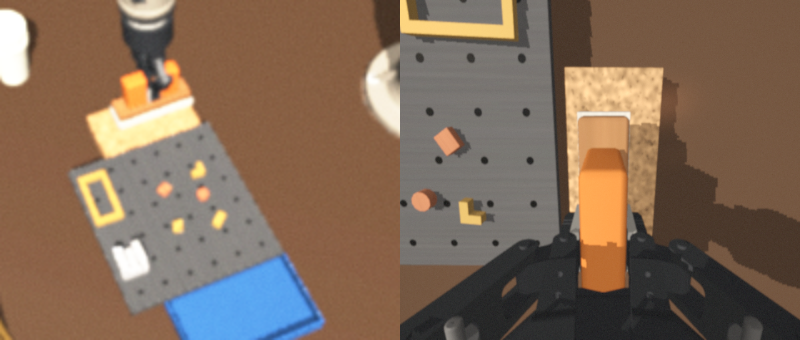

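The scraper is lifted level in the fingers (handle at (605,220) in the wrist half), and the five chips are undisturbed. Now the wipe.

Run:
```python
from rob import *
import cv2
env.movel(W(-.033,-.112,ZG+.035),.12)
print(env.movel(W(-.033,-.112,ZG+.0106),.05,stop_force=10),st())
env.movel(W(-.033,.105,ZG+.0106),.07);print(st())
env.movel(W(-.033,.131,ZG+.0106),.05);print(st())
p,d=camera("scene")
env.movel(W(-.033,.131,ZG+.045),.1)
env.movel(W(-.033,-.06,ZG+.06),.2);print(st())
p2,d2=camera("top")
cv2.imwrite("pics/push.png",np.hstack([cv2.resize(p[120:290,220:380],(400,425)),cv2.resize(p2[140:280,190:390],(400,425))]))
```

```text
True (5.4917, array([ 0.4807, -0.1328,  0.1513]), array([-1.7,  0.2,  5.8]), 0.0232)
(8.75, array([0.5144, 0.082 , 0.1515]), array([-0.4, -1.3, -0.5]), 0.0232)
(9.4167, array([0.5184, 0.1081, 0.1515]), array([ 0.8,  0.3, -3.2]), 0.0231)
(11.0667, array([ 0.4894, -0.0799,  0.2008]), array([-0.4,  0.6, -2.6]), 0.0229)
```

View pics/push.png

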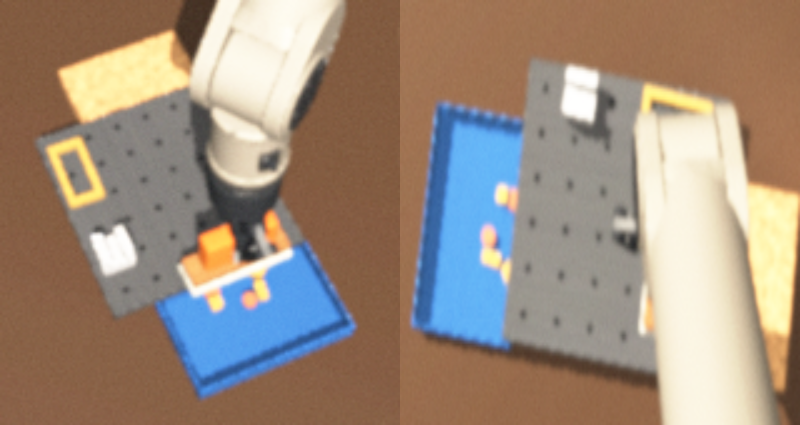

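The tray shows the chips: in the right half at about (500,195), (511,200), (488,237), (490,258) and (507,270). The visible plate is clear. I'll set the scraper back, then check.

Run:
```python
from rob import *
import cv2
env.movel(W(-.033,-.188,ZG+.06),.15)
env.movel(W(-.033,-.188,ZG+.008),.1);env.dwell(.2)
print(env.movel(W(-.033,-.188,ZG-.002),.015,stop_force=4),st())
env.dwell(.2);env.grip(.06,20);env.grip(.085);print(st())
env.movel(W(-.033,-.188,ZG+.12),.15);env.dwell(.2)
env.goto_joints([1.177,.477,.022,1.555,-.011,1.109,-.083]);print(st())
from vis import rect,blobs,cloud
p,d=camera("top");C=calibration("top");Z=cloud(d,C)[...,2]
for lo,z in((.095,.115),(.05,.06)):
    m=(Z>lo);m[:,:350]=0;m[:,405:]=0;m[:140]=0;m[285:]=0
    print(rect(max(blobs(m),key=lambda b:b[1])[2],z,C))
print("rest",W(-.033,-.188,0))
cv2.imwrite("pics/end.png",cv2.resize(p[145:280,190:400],None,fx=3.8,fy=3.8,interpolation=2))
s,_=camera("scene");cv2.imwrite("pics/end2.png",cv2.resize(s[110:290,220:380],None,fx=3.3,fy=3.3))
```

```text
True (13.5083, array([ 0.4696, -0.2076,  0.1413]), array([-1., -0.,  4.]), 0.0228)
(14.525, array([ 0.4688, -0.2073,  0.1407]), array([-0.2,  0.4, -0.3]), 0.0852)
(17.5667, array([ 0.1921, -0.6471,  0.3039]), array([ 0.9,  0.7, -0.3]), 0.0844)
((469.1400451660156, -207.05477905273438), (26.249391555786133, 90.765869140625), 81.13082885742188)
((469.5828552246094, -209.12216186523438), (39.61039352416992, 126.09053039550781), 81.32190704345703)
rest [np.float64(0.4697271261908646), np.float64(-0.20753840311457866), 0]
```

View pics/end.png

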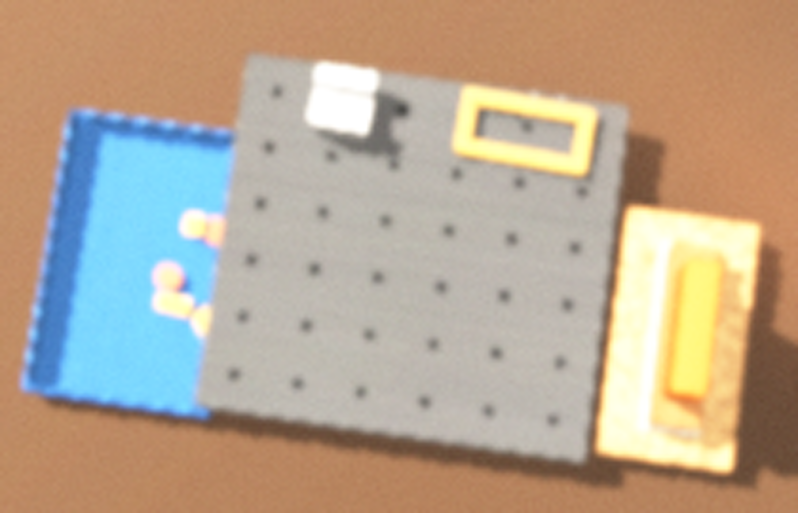

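View pics/end2.png

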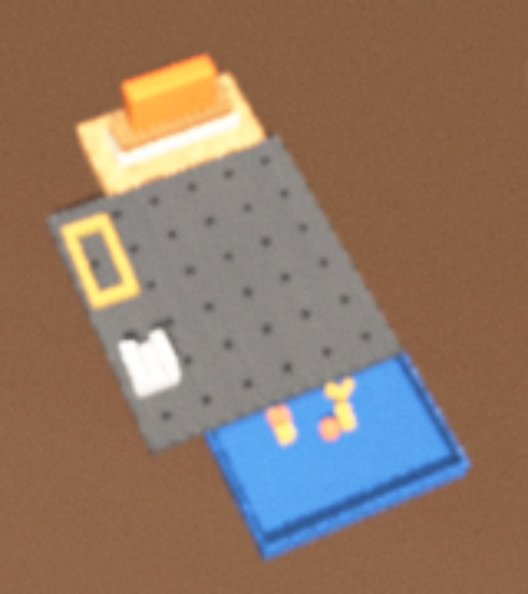

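The plate is clear. All five chips lie in the tray (end2 at (278,413), (287,433), (328,428), (346,415) and (340,388)). The scraper stands upright on the rest, and the frame and V-block have not moved.

```bash
python3 -c "
from cell import job;print(job.job_done())"
```

```text
the job is handed in; nothing more can be done
None
```

The job is handed in at about 17.6 s: all five offcuts are in the blue tray, the scraper is upright on its rest and released, and the frame, V-block, tin and cups were left alone.

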